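# Stow the dye bottle through the vapour lock

### The arm

A 6-joint arm with a two-finger parallel gripper is mounted at the origin on a cart in front of the work surface, level with it; the furniture and walls round the work are solid. World frame = base frame: x ahead of the robot, y to its left, z up, the work surface at z = 0. Lengths are in mm, angles in rad, forces in N, time in s.
With the tool pointing down it reaches from about 350 to 725 mm from the base axis. Payload 4.3 kg.
Tool frame: the origin (TCP) lies midway between the tips of the shut fingers; the grasp point (between the pads) lies 19 mm behind it (robot.grasp_offset is the distance from the TCP to the grasp point, in mm); z points along the fingers, y is the line along which they close (so a half turn about z gives the same grasp; the last joint's range is limited). The gripper opens to 85 mm and grips with 20 to 120 N. Pads are 22 mm wide; open, the fingers measure 114 mm over their backs; the gripper's body (76 mm by 85 mm) begins 54 mm behind the grasp point. The pads swing forward as they close: fully open they stand 13 mm farther back than shut.
Start: joints at [-1.251, 0.377, 0.081, 1.274, 0, 1.46], TCP at [239.611, -522.736, 231.329] pointing down, gripper open.
Joint ranges: [-2.72, 2.72], [-0.84, 1.66], [-1.02, 1.22], [-1.77, 2.12], [-1.37, 1.28], [-3.14, 3.14]. Speed limits (rad/s): [2.57, 2.57, 3.14, 3.14, 3.14, 3.14].

### API

Orientations are given as a unit quaternion [x, y, z, w].
In Python, from station import observe, imaging, robot, spotter gives the robot as it stands. The module is installed in compiled form; this text tells all that it offers.
- The arm moves only by the tool servo_tool, never from a script. Its argument "plan" is one flat list of numbers, 4 for each row, row after row: the shift along the tool's x, y, z in units of 0.06 m (1.0 is 0.06 m), then the turn about the tool's z in units of 90 degrees (1.0 is 90 degrees). A call has 1 to 20 rows; each row shifts and turns the commanded pose from where the row before left it, along the tool's axes as they then stand; what a row does not reach is not made up. A row lasts 1/8 s, in which the tool goes at most 62.5 mm and 10.7 degrees, less where a joint would pass 70% of its speed; a pose out of reach is approached as far as the arm can. A call with a number of a shift or a turn outside -1 to 1 is refused whole. A call with a gripper value outside its range is refused whole. "hand" is the gripper command: -1 is shut, 1 is fully open, values between are in proportion, set as the call begins (left out, the last holds). The fingers move at their own pace and stop on an object; "newtons" is the grip in N (left out, the last holds). Time passes only in rows, so rows that do not move let the fingers close. It gives the time, the measured TCP pose, the force, the opening and the grip force at its end, in the units of the state.
- observe(): the state, without advancing time (a new reading comes with each control period).
- imaging.read_camera(name): name is "scene" or "top" or "wrist"; returns (picture, depth): 400x640x3 uint8, red, green, blue; 400x640 float32, mm along the optical axis (not along the pixel's ray), 0 where there is no reading.
- imaging.camera_params(name): a dict with "intrinsics" (3x3 intrinsics, pixels), "xyz" and "rotation" of the camera in the world; the wrist camera has in their place "tool_from_camera" (4x4, takes a point from camera to tool coordinates, whose origin is the TCP and whose axes are the flange's). Camera axes: x right, y up, looking along -z (the intrinsics and any distortion apply to the point x, -y, -z); pixel columns grow to the right and rows downward; lengths in mm; the calibration is good to about 2 mm. A picture is of the moment at which its call begins: read the wrist's pose just before it. camera_params takes no time and is no camera call.
- robot.job_done(): hands the job in; it is judged then, once.
Trained networks look in the newest picture that a camera, given by its name, has taken for a name from the list of things; names that differ only in an ending like _2 or _b are one class to them, and where a whole thing is asked for, a point or a joint stands for the part that bears it (a point fixed in the world has none). Each returns a list of dicts, best first, with "conf" (0 to 1); they miss things now and then, are a little off and sometimes report something else, mostly with a low value. They report only what shows in the picture. A call takes as long as a camera call. They do not tell look-alikes from the thing itself.
- spotter.spot_in(camera, label): "location" ([x, y, z] in mm, in world coordinates, good to about 4 mm: the middle of the surface that is visible of it).
- spotter.cut_out(camera, label): "mask" (400x640 bool, what is visible of it).
The state is a dict: "clock": time; "joints": joint angles; "qd": joint speeds; "joint_efforts": joint torques, N m; "eef_pos": TCP position; "orientation": TCP orientation; "wrist_force": force on the tool from outside, world axes, zero at the start; "wrist_torque": the same for the moment, N m; "opening": opening from 0.0 (shut) to 1.0 (fully open); "grip_force": force on a finger pad.
Only numpy, scipy, OpenCV 4.12 (cv2) and the standard library are available. Lean on these libraries where they do the work, as an engineer would, in place of code of your own. Each camera call takes 0.05 s, during which the arm holds its last target. There are 200 camera calls.

### The job

On the grey vapour lock, first set the fan: turn only the small black inner knob clockwise until its white line points at the red marker on the panel, let go of it, and leave the silver outer ring and the red marker as they stand. Then press the yellow knob of the inner gate firmly down until it is fully home, to be sure by touch that the inner gate is shut, and only after that slide the top hatch fully open. Stand the brown dye bottle that is at the right of the lock upright on the chamber floor without dropping or tipping it, slide the hatch fully shut, and leave the paste jar, the red thread spool on the console and the beeswax where they are.

Things in the scene. Friction and masses are not known exactly. Their poses are not given: they have to be found in the camera images.
- vapour_lock: Grey fixed cabinet, 282 mm deep (own x -141 to +141), 352 mm wide (y -200 to +152), top at 113 mm (console 117 mm). x points away from the robot, y left, z up; origin at table height. From right to left: console whose front panel slopes 35 degrees from horizontal and faces the robot; loading chamber under the hatch; store. Yaw -0.25 to 0.12 rad. Rails 7 mm high along both sides of the hatch.
- chamber_floor (a point): Centre of the loading chamber's floor, 22 mm above the table. The chamber is 130 x 130 mm inside, its walls end 91 mm above this point. Axes as the cabinet's.
- knob_top (a point): Centre of the top face of the inner knob: black, round, fluted, 24 mm diameter, white line from centre to rim. It is 26 mm high; the outer ring's top lies 28 mm below this point along the axis. z: the turning axis, out of the sloping panel (35 degrees from vertical, towards the robot); x: along the white line, turns with the knob.
- inner_knob (a joint): Angle of the inner knob, rad, grows clockwise as seen facing the panel; at 0 its white line points straight up the slope. Free from -2.3 to 2.3, friction 0.03 N m, stays where left. It starts between -0.3 and 0.3, and is right when it equals joint red_marker (within 0.14).
- ring_mark (a point): Point on the rim (radius 27 mm) of the top face of the outer ring, at its black mark. The ring is silver, knurled, 54 mm diameter, concentric with the inner knob, its top 14.5 mm above the panel; it turns very easily (0.02 N m) and must not be moved (this point by less than 4 mm).
- red_marker (a joint): Angle of the red marker on the panel, rad, about the knob's axis, same zero and direction as inner_knob; between 0.7 and 1.1. Stiff, 6 mm high above the panel; must not be moved.
- marker_tip (a point): Inner end of the red marker, 39 mm from the knob's axis, 6 mm above the panel. x points outwards from the axis through the marker, z as the knob's.
- gate_knob_top (a point): Centre of the top face of the inner gate's yellow round knob, 34 mm diameter, 16 mm high, on top of the store left of the chamber; z up. It is 153 mm above the table when the gate is shut.
- inner_gate (a joint): Height in m by which the inner gate stands open: 0 = fully down, shut. Range 0 to 0.07; it starts at 0 to 0.010. It slides straight down and stays where left; about 4 N moves it.
- hatch_handle (a point): Top centre of the hatch's black upright bar handle: 12 mm thick (along its x), 70 mm long (along its y), 21 mm free height over a 20 mm wide foot; the top lies 143 mm above the table. Axes as the cabinet's. The hatch is a 140 x 139 mm aluminium plate, 4 mm thick.
- hatch (a joint): Travel of the hatch in m: 0 = shut, 0.135 = fully open, away from the robot along the cabinet's x. About 2 N moves it; it stays where left.
- dye_bottle: Small round brown bottle with black cap, 39 mm diameter, 86 mm high, 90 g (may vary by 0.8 to 1.3), standing loose on the table to the right of the cabinet. Origin: centre of its underside; z up. The straight part to grasp is from 5 to 50 mm above the underside; held near its top, a wide gripper stays above the chamber walls.
- paste_jar: Bystander: white-lidded paste jar, 69 mm diameter, 73 mm high. Origin: centre of its underside.
- red_spool: Bystander: spool of red thread, 46 mm diameter, 60 mm high, standing on the flat top of the console. Origin: centre of its underside.
- beeswax: Bystander: yellow block of beeswax, 37 x 53 x 24 mm, on top of the store. Origin: centre of its underside.
There are look-alikes about, which are no part of the job. Leave any green or pink look-alike of the dye_bottle alone.

How it is judged (in metres and radians):
On the way, in this order (a step that is already met when the one before it is completed fails the run):
1. the inner knob's white line points at the red marker and the knob is released (angle between the x axis of knob_top and the x axis of marker_tip, either way round below 0.14 rad and value of joint inner_knob above 0.3 rad and contact force between the fingers and inner_knob below 0.05 N), for 0.2 s.
2. the inner gate is pressed down against its stop with the fingers (value of joint inner_gate below 0.0015 m and contact force between the fingers and inner_gate above 3 N), for 0.05 s.
3. the hatch is open (value of joint hatch above 0.118 m), for 0.1 s.
4. the bottle stands upright on the chamber floor, released (x of dye_bottle in the frame of chamber_floor between -0.055 and 0.055 m and y of dye_bottle in the frame of chamber_floor between -0.055 and 0.055 m and z of dye_bottle in the frame of chamber_floor between -0.01 and 0.01 m and angle between dye_bottle's own z axis and vertical below 0.15 rad and contact force between the fingers and dye_bottle below 0.05 N), for 0.2 s.
At the end, for the whole second after the job is handed in: The inner knob's line points at the red marker within 0.14 rad; the dye bottle stands upright (within 0.15 rad) and at rest on the chamber floor (origin within 55 mm of its centre in x and y, within 10 mm in height); the inner gate is down (under 3 mm) and the hatch shut (under 6 mm) (angle between the x axis of knob_top and the x axis of marker_tip, either way round below 0.14 rad and value of joint inner_knob above 0.3 rad and x of dye_bottle in the frame of chamber_floor between -0.055 and 0.055 m and y of dye_bottle in the frame of chamber_floor between -0.055 and 0.055 m and z of dye_bottle in the frame of chamber_floor between -0.01 and 0.01 m and angle between dye_bottle's own z axis and vertical below 0.15 rad and value of joint hatch below 0.006 m and value of joint inner_gate below 0.003 m and linear speed of dye_bottle below 0.02 m/s); the robot touches nothing.
It fails at once if the outer ring is dragged (its mark moves 4 mm) or the red marker is moved (3 mm) (distance of ring_mark from where it was at the start of the episode above 0.004 m or distance of marker_tip from where it was at the start of the episode above 0.003 m).
It fails at once if the hatch is open (over 10 mm) while the inner gate is not shut (over 3 mm) (value of joint hatch above 0.01 m and value of joint inner_gate above 0.003 m).
It fails at once if the bottle is tipped (over 0.6 rad) (angle between dye_bottle's own z axis and vertical above 0.6 rad).
It fails at once if the bottle is dropped (falls faster than 0.5 m/s, not held) (linear speed of dye_bottle above 0.5 m/s and contact force between the fingers and dye_bottle below 0.01 N).
It fails at once if the paste jar, the red spool or the beeswax is disturbed (moved 30 mm) (distance of any of paste_jar, red_spool, beeswax from where it was at the start of the episode above 0.03 m).
It also fails if it takes over 72 s, if anything falls off the work surface, if the arm or the gripper's body presses on something with over 40 N, if the wrist force passes 120 N, or if a joint passes its speed limit or range.

## Working session

There is one attempt and no reset: what is moved stays moved. The work goes in short steps, Python scripts to look and compute and a tool call to move; the robot and the scene stay as the last step left them, time stands still between calls to the robot, and variables do not carry over. Pictures are saved under pics/ and viewed, at most 10 in all, crops included, and the job is handed in when it is done.

Besides the shell and the picture viewer there is one more tool, called after "Emit:" in YAML: its name, and indented under it one key for each argument. servo_tool: Moves the arm, as the interface text tells. Shifts and turns lie within -1 to 1; 1 stands for 0.06 m of shift or 90 degrees of turn. Its arguments: {"type":"object","properties":{"plan":{"type":"array"},"hand":{"type":"number"},"newtons":{"type":"number"}},"required":["plan"]}

```bash
mkdir -p pics; cat > h.py <<'E'
import numpy as np, cv2
from station import observe, imaging, robot, spotter
from scipy.spatial.transform import Rotation as R
def cam(n):
    s=observe(); p=imaging.camera_params(n); im,d=imaging.read_camera(n)
    K=np.array(p["intrinsics"])
    if n=="wrist":
        T=np.eye(4);T[:3,:3]=R.from_quat(s["orientation"]).as_matrix();T[:3,3]=s["eef_pos"]
        M=T@np.array(p["tool_from_camera"])
    else:
        M=np.eye(4);r=np.array(p["rotation"]);M[:3,:3]=r if r.shape==(3,3) else R.from_quat(r).as_matrix();M[:3,3]=p["xyz"]
    return im,d,K,M
def cloud(d,K,M):
    v,u=np.mgrid[:d.shape[0],:d.shape[1]]
    P=np.stack([(u-K[0,2])/K[0,0]*d,-(v-K[1,2])/K[1,1]*d,-d],-1)
    W=P@M[:3,:3].T+M[:3,3]; W[d<=0]=np.nan; return W
def proj(X,K,M):
    c=(np.asarray(X)-M[:3,3])@M[:3,:3]; return K[0,0]*c[...,0]/-c[...,2]+K[0,2], -K[1,1]*c[...,1]/-c[...,2]+K[1,2]
def save(n,im): cv2.imwrite(f"pics/{n}.png",cv2.cvtColor(im,cv2.COLOR_RGB2BGR))
E
python3 - <<'E'
from h import *
for n in ["top","scene"]:
    im,d,K,M=cam(n); save(n,im); np.savez(n,im=im,d=d,K=K,M=M)
    print(n,M.round(3).tolist(),K.tolist(),imaging.camera_params(n).keys())
    for l in ["vapour_lock","knob_top","gate_knob_top","hatch_handle","dye_bottle","red_marker","ring_mark","paste_jar","red_spool","beeswax"]:
        print(l,[(np.round(r["location"]).tolist(),round(r["conf"],2)) for r in spotter.spot_in(n,l)[:4]])
print(observe())
E
```

```text
top [[-0.01, 0.986, -0.168, 442.587], [-1.0, -0.011, -0.009, -54.431], [-0.01, 0.168, 0.986, 1214.352], [0.0, 0.0, 0.0, 1.0]] [[457.26615362494334, 0.0, 315.533292480189], [0.0, 457.26615362494334, 204.2287237048299], [0.0, 0.0, 1.0]] dict_keys(['intrinsics', 'xyz', 'rotation'])
vapour_lock [([596.0, 78.0, 112.0], 0.76)]
knob_top [([664.0, -58.0, 178.0], 0.65)]
gate_knob_top [([562.0, 206.0, 157.0], 0.59)]
hatch_handle [([561.0, 208.0, 159.0], 0.37)]
dye_bottle [([478.0, -288.0, 54.0], 0.76), ([480.0, -365.0, 57.0], 0.58), ([560.0, -369.0, 57.0], 0.5)]
red_marker []
ring_mark [([502.0, -26.0, 92.0], 0.82)]
paste_jar [([679.0, -314.0, 75.0], 0.94)]
red_spool [([663.0, -58.0, 179.0], 0.75), ([680.0, -314.0, 74.0], 0.59)]
beeswax [([707.0, 199.0, 135.0], 0.71)]
scene [[-0.555, 0.568, -0.608, -110.099], [-0.831, -0.36, 0.424, 464.789], [0.022, 0.741, 0.672, 936.906], [0.0, 0.0, 0.0, 1.0]] [[455.3456837601376, 0.0, 321.31015182183194], [0.0, 455.3456837601376, 198.83747513759957], [0.0, 0.0, 1.0]] dict_keys(['intrinsics', 'xyz', 'rotation'])
vapour_lock [([546.0, 103.0, 109.0], 0.83), ([5
[... 441 characters left out ...]
ay([-1.25133713e+00,  3.77312918e-01,  8.10044493e-02,  1.27440454e+00,
        1.74660654e-05,  1.46049434e+00]), 'qd': array([-1.71808446e-04, -3.04471808e-04,  1.13300490e-03, -1.32217413e-03,
       -7.74359149e-04,  4.13117119e-05]), 'joint_efforts': array([ 2.15709929e-04, -4.63532102e+01,  2.70160890e+01,  3.64626158e-04,
        2.58758280e-05,  1.39037172e-05]), 'eef_pos': array([ 239.59693861, -522.74334773,  231.32370941]), 'orientation': array([9.77001862e-01, 2.13230768e-01, 1.30337939e-05, 4.05175845e-05]), 'wrist_force': array([-0.33576037,  0.56226048,  0.10671537]), 'wrist_torque': array([0.0502652 , 0.00607151, 0.00122751]), 'grip_force': 0.0, 'opening': 0.9991314042212366}
```

View pictures.

View pics/top.png

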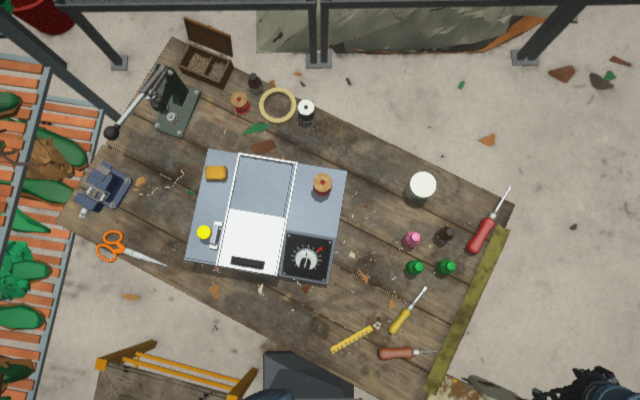

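View pics/scene.png

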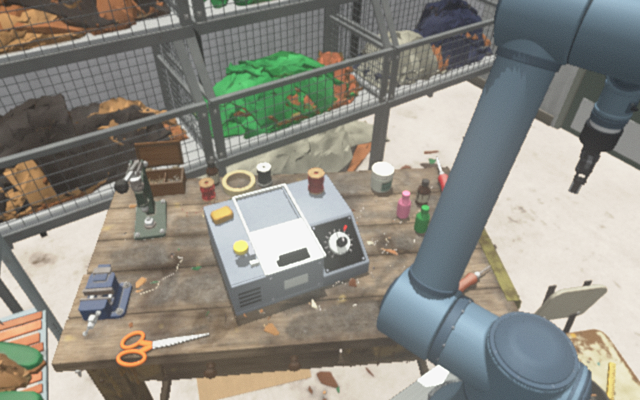

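```bash
python3 - <<'E'
from h import *
f=np.load("top.npz");im,d,K,M=f["im"],f["d"],f["K"],f["M"]
W=cloud(d,K,M)
m=(W[...,2]>104)&(W[...,2]<122)&(W[...,0]>380)&(W[...,0]<800)&(abs(W[...,1]-80)<260)
m=cv2.morphologyEx(m.astype(np.uint8),cv2.MORPH_OPEN,np.ones((3,3)))
n,l,st,_=cv2.connectedComponentsWithStats(m); k=1+np.argmax(st[1:,4]); P=W[l==k]
c,s,a=cv2.minAreaRect(P[:,:2].astype(np.float32)); print(c,s,a, cv2.boxPoints((c,s,a)), np.nanmedian(P[:,2]))
for n,(u,v) in dict(brown=(447,234),pink=(411,238),g1=(415,267),g2=(446,266),knob=(306,259),gate=(204,232),handle=(247,264),jar=(423,185),spool=(322,183),panel=(290,245)).items(): print(n,im[v,u],W[v-1:v+2,u-1:u+2].reshape(-1,3).mean(0).round())
a=cv2.resize(im[215:285,275:335],None,fx=6,fy=6,interpolation=3); b=cv2.resize(im[215:285,400:460],None,fx=6,fy=6,interpolation=3)
save("crop1",np.hstack([a,b]))
E
```

```text
(605.81298828125, 75.52173614501953) (353.62841796875, 283.3853759765625) 79.69137573242188 [[ 434.7665   -73.08241]
 [ 713.5776  -123.79431]
 [ 776.8595   224.12589]
 [ 498.0484   274.83777]] 115.27002528225421
brown [61 63 55] [nan nan nan]
pink [118  71  82] [ 548. -281.   77.]
g1 [ 49 149  72] [ 477. -286.   84.]
g2 [35 84 42] [ 479. -364.   77.]
knob [180 178 175] [498. -20. 106.]
gate [239 241  30] [560. 214. 161.]
handle [55 55 54] [486. 116. 142.]
jar [236 237 226] [ 683. -318.   74.]
spool [166  58  56] [670. -61. 174.]
panel [52 48 52] [533.  19.  97.]
```

View pics/crop1.png

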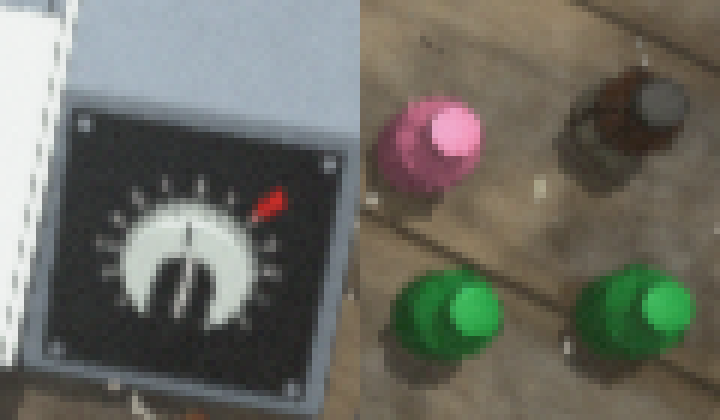

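```bash
cat >> h.py <<'E'
def plan(goal,yaw,n,nt=None):
    "constant steps: n rows translation in present frame, then turn rows"
    s=observe(); m=R.from_quat(s["orientation"]).as_matrix(); y0=np.arctan2(m[1,0],m[0,0])
    t=-(yaw-y0)/(np.pi/2); t=(t+2)%4-2
    dl=m.T@(np.array(goal)-s["eef_pos"])/60
    print("at",s["eef_pos"].round(1),"yaw",y0.round(4),"total",dl.round(3),"per row",(dl/n).round(4),"turn units",round(t,4),"rows",int(np.ceil(abs(t)/.115)), "j",s["joints"].round(2),"t",s["clock"])
E
python3 - <<'E'
from h import *
print(np.array(imaging.camera_params("wrist")["tool_from_camera"]).round(3),imaging.camera_params("wrist")["intrinsics"])
plan([450,-10,330],np.pi-.18,12)
f=np.load("top.npz");im,d,K,M=f["im"],f["d"],f["K"],f["M"]
W=cloud(d,K,M)
m=((im.min(-1)>215)&(W[...,2]>105)&(W[...,2]<130)&(W[...,0]<760)).astype(np.uint8)
m=cv2.morphologyEx(m,cv2.MORPH_CLOSE,np.ones((7,7)));m=cv2.morphologyEx(m,cv2.MORPH_OPEN,np.ones((9,9)))
n,l,st,_=cv2.connectedComponentsWithStats(m);k=1+np.argmax(st[1:,4])
P=W[l==k];P=P[~np.isnan(P[:,0])];print("hatch",cv2.minAreaRect(P[:,:2].astype(np.float32)),np.median(P[:,2]))
Rz=np.array([[.984,-.178],[.178,.984]])
for p in [(560,214),(486,116),(498,-20),cv2.minAreaRect(P[:,:2].astype(np.float32))[0]]: print(p,(Rz@(np.array(p)-[610,99])).round())
E
```

```text
[[-1.00000e-03  9.55000e-01  2.96000e-01  7.58940e+01]
 [ 1.00000e+00  1.00000e-03 -1.00000e-03  5.02000e-01]
 [-1.00000e-03  2.96000e-01 -9.55000e-01 -1.42226e+02]
 [ 0.00000e+00  0.00000e+00  0.00000e+00  1.00000e+00]] [[349.86609178   0.         318.4847842 ]
 [  0.         349.86609178 203.21024034]
 [  0.           0.           1.        ]]
at [ 239.6 -522.7  231.3] yaw 0.4298 total [ 6.748 -6.307 -1.645] per row [ 0.5624 -0.5256 -0.1371] turn units -1.6118 rows 15 j [-1.25  0.38  0.08  1.27  0.    1.46] t 1.1
hatch ((542.2662963867188, 112.57620239257812), (154.53768920898438, 139.9097137451172), 80.67520141601562) 118.07877575338739
(560, 214) [-70. 104.]
(486, 116) [-125.   -5.]
(498, -20) [ -89. -137.]
(542.2662963867188, 112.57620239257812) [-69.   1.]
```

Emit:
servo_tool:
  plan: [0.562,-0.526,-0.137,0,0.562,-0.526,-0.137,0,0.562,-0.526,-0.137,0,0.562,-0.526,-0.137,0,0.562,-0.526,-0.137,0,0.562,-0.526,-0.137,0,0.562,-0.526,-0.137,0,0.562,-0.526,-0.137,0,0.562,-0.526,-0.137,0,0.562,-0.526,-0.137,0,0.562,-0.526,-0.137,0,0.562,-0.526,-0.137,0]
  hand: 0.2

```text
clock: 2.6
eef_pos: [450.1, -8.4, 330.4]
orientation: [0.977, 0.213, 0.0, 0.0]
wrist_force: [-0.3, -0.1, -0.8]
opening: 0.602
grip_force: 0.0
```

Emit:
servo_tool:
  plan: [0,0,0,-0.115,0,0,0,-0.115,0,0,0,-0.115,0,0,0,-0.115,0,0,0,-0.115,0,0,0,-0.115,0,0,0,-0.115,0,0,0,-0.115,0,0,0,-0.115,0,0,0,-0.115,0,0,0,-0.115,0,0,0,-0.115,0,0,0,-0.115,0,0,0,-0.115,0,0,0,0]

```text
clock: 4.47
eef_pos: [449.6, -9.9, 330.0]
orientation: [0.092, 0.996, -0.0, 0.0]
wrist_force: [0.4, 0.4, 0.5]
opening: 0.595
grip_force: 0.0
```

```bash
python3 - <<'E'
from h import *
im,d,K,M=cam("wrist"); save("w1",im); np.savez("w1",im=im,d=d,K=K,M=M); plan([450,-10,330],np.pi-.18,1)
for l in ["knob_top","gate_knob_top","hatch_handle","red_marker","ring_mark"]:
        print(l,[(np.round(r["location"]).tolist(),round(r["conf"],2)) for r in spotter.spot_in("wrist",l)[:2]])
E
```

```text
at [449.6  -9.9 330. ] yaw 2.9557 total [-0.007 -0.001  0.   ] per row [-0.0065 -0.0013  0.0001] turn units -0.0037 rows 1 j [-0.16  0.11 -0.01  1.45 -0.    0.02] t 4.525
knob_top [([482.0, -18.0, 115.0], 0.95)]
gate_knob_top []
hatch_handle [([530.0, 121.0, 121.0], 0.78), ([691.0, 214.0, 132.0], 0.53)]
red_marker [([528.0, -50.0, 102.0], 0.56)]
ring_mark [([501.0, -26.0, 91.0], 0.9)]
```

View pics/w1.png

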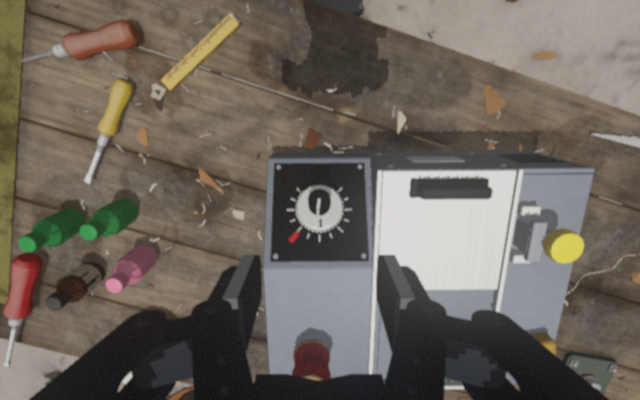

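```bash
cat >> h.py <<'E'
def ray(u,v,K,M,q,n):
    r=M[:3,:3]@np.array([(u-K[0,2])/K[0,0],-(v-K[1,2])/K[1,1],-1.]); o=M[:3,3]
    return o+r*(((q-o)@n)/(r@n))
YAW=-.18
xc=np.array([np.cos(YAW),np.sin(YAW),0]);yc=np.array([-np.sin(YAW),np.cos(YAW),0]);zc=np.array([0,0,1.])
t35=np.radians(35); n35=-np.sin(t35)*xc+np.cos(t35)*zc; u35=np.cos(t35)*xc+np.sin(t35)*zc
def ang(v): return np.arctan2(-(v@yc),v@u35)
E
python3 - <<'E'
from h import *
f=np.load("w1.npz");im,d,K,M=f["im"],f["d"],f["K"],f["M"];W=cloud(d,K,M)
P=np.concatenate([W[170:182,285:355].reshape(-1,3),W[245:256,310:358].reshape(-1,3),W[190:245,280:287].reshape(-1,3)])
P=P[~np.isnan(P[:,0])];c=np.median(P,0);U,S,V=np.linalg.svd(P-P.mean(0));n=V[2]*np.sign(V[2,2]);print("plane",P.mean(0),n,n35)
q=P.mean(0)
def fit(mask,h,name):
    v,u=np.nonzero(mask); p=ray(u.mean(),v.mean(),K,M,q+h*n35,n35); print(name,u.mean().round(1),v.mean().round(1),p.round(1),len(u)); return p
h=im.astype(int)
red=(h[...,0]>130)&(h[...,1]<80)&(h[...,2]<80); red[:150]=0;red[262:]=0
m=fit(red,5,"red")
print("knob depth pts",np.nanmax(W[185:235,290:345,2]),[ (p.round(1)) for p in W[195:215:6,312:326:4].reshape(-1,3)])
save("knob",cv2.resize(im[170:245,278:358],None,fx=8,fy=8,interpolation=cv2.INTER_CUBIC))
E
```

```text
plane [499.70993033 -23.48850969  76.14354832] [-0.56505118  0.10370007  0.81851295] [-0.56430956  0.10268714  0.81915204]
red 246.7 240.9 [ 517.3 -106.4  104.8] 71
knob depth pts 120.66927952321709 [array([476.1, -22.6, 110.3]), array([476.7, -18.3, 110.8]), array([477.5, -14.1, 110.8]), array([478.1,  -9.9, 111.6]), array([481.4, -23.5, 114.7]), array([482.2, -19.3, 114.7]), array([483.1, -15.2, 114.2]), array([484. , -11. , 113.7]), array([487.2, -24.6, 117.1]), array([487.2, -20.3, 119.6]), array([488.3, -16.2, 118.6]), array([489.1, -12. , 118.5]), array([499.6, -27.3, 100. ]), array([498.7, -22.6, 105.1]), array([498. , -17.9, 109.4]), array([501. , -13.9, 103. ])]
```

View pics/knob.png

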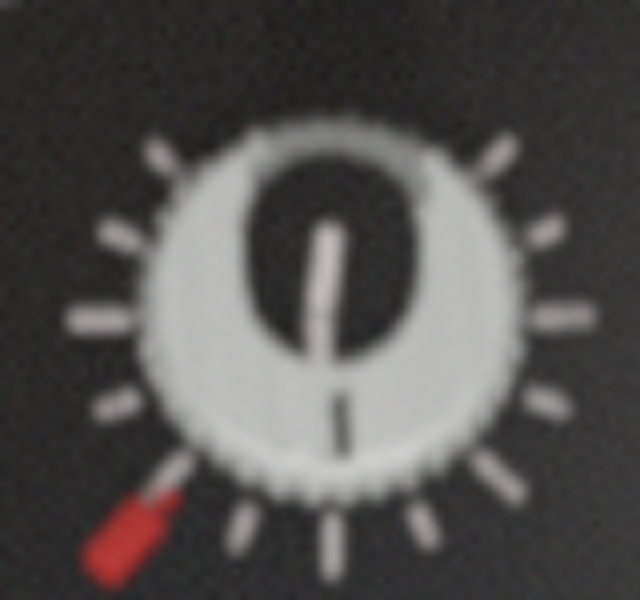

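```bash
python3 - <<'E'
from h import *
f=np.load("w1.npz");im,d,K,M=f["im"],f["d"],f["K"],f["M"]
q=np.array([499.71,-23.49,76.14])
P=lambda x,y,h: ray(278+x/8-.4,170+y/8-.4,K,M,q+h*n35,n35)
k0=P(333,228,42.5);k1=P(325,308,42.5);print("knobtop",k0,"line",ang(k1-k0),np.linalg.norm(k1-k0))
rc=P(331,307,14.5*.8);print("ringctr at top plane",P(331,300,14.5), "knobtop-28n",k0-28*n35)
c=P(331,300,14.5)
ax=k0-42.5*n35
for nm,(x,y) in dict(in_=(172,492),out=(100,572)).items():
    p=P(x,y,6); print(nm,p,ang(p-ax),np.linalg.norm(p-ax-6*n35))
h=im.astype(int)
red=(h[...,0]>110)&(h[...,1]<90)&(h[...,2]<90)
red[:220]=0;red[262:]=0;red[:,:280]=0;red[:,310:]=0
v,u=np.nonzero(red);p=ray(u.mean(),v.mean(),K,M,q+6*n35,n35);print("red",u.mean(),v.mean(),ang(p-ax), "ring-centred",ang(p-(c-14.5*n35)))
z=P(331,547,0);print("tick up",ang(z-ax)); print("tick45",ang(P(180,462,0)-ax))
E
```

```text
knobtop [479.99005049 -15.42341624 113.42674029] line 0.0992763734391705 11.223633835310002
ringctr at top plane [496.92092264 -18.8573503   91.33911169] knobtop-28n [495.79071815 -18.29865629  90.49048305]
in_ [518.58443538 -46.07318324  99.2981268 ] 0.7018353046542332 36.004200870062206
out [526.10467743 -57.67683989 105.93339176] 0.7061444851264127 51.34014900745636
red 293.5633802816901 236.66197183098592 0.7149034897617872 ring-centred 0.7311265798122853
tick up 0.015528885791183307
tick45 0.8051511363646819
```

Emit:
servo_tool:
  plan: [-0.294,0,0.79,0,-0.294,0,0.79,0,0,0,0.79,-0.084,0,0,0.79,-0.084,0,0,0.17,0,0,0,0.17,0,0,0,0.17,0,0,0,0.17,0,0,0,0,0]
  hand: -0.1
  newtons: 20

```text
clock: 5.9
eef_pos: [484.1, -16.3, 99.2]
orientation: [-0.04, 0.999, 0.0, -0.0]
wrist_force: [-0.2, 0.1, 0.5]
opening: 0.449
grip_force: 0.0
```

```bash
python3 - <<'E'
from h import *
im,d,K,M=cam("wrist"); save("w2",im[100:400,160:480]); np.savez("w2",im=im,d=d,K=K,M=M); plan([484.3,-16.4,99],np.pi-.18+.26,1)
print(observe()["wrist_force"])
E
```

```text
at [484.3 -16.3  99.6] yaw -3.0607 total [ 0.001 -0.002  0.01 ] per row [ 0.0008 -0.0024  0.0099] turn units 0.0006 rows 1 j [-0.16  0.28 -0.41  0.88 -0.   -0.25] t 5.95
[0.47899069 0.51543798 0.65899471]
```

View pics/w2.png

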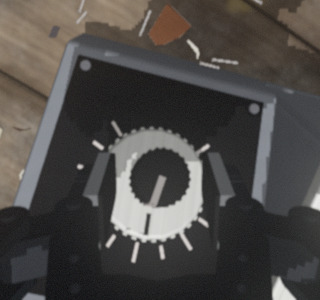

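Emit:
servo_tool:
  plan: [0,0,0,0,0,0,0,0,0,0,0,0,0,0,0,0,0,0,0,0.085,0,0,0,0.085,0,0,0,0.085,0,0,0,0.085,0,0,0,0]
  hand: -1

```text
clock: 7.08
eef_pos: [484.2, -15.7, 100.6]
orientation: [0.224, 0.974, 0.001, 0.0]
wrist_force: [-3.9, 2.7, 11.6]
opening: 0.272
grip_force: 36.0
```

Emit:
servo_tool:
  plan: [0,0,0,0,0,0,0,0,0,0,0,0]
  hand: -0.1

```text
clock: 7.45
eef_pos: [484.2, -16.5, 99.2]
orientation: [0.225, 0.974, -0.0, -0.0]
wrist_force: [-0.1, 0.1, -0.3]
opening: 0.453
grip_force: 0.0
```

```bash
cat >> h.py <<'E'
def line(k0=np.array([480.3,-15.6,113.5])):
    "estimate line angle by sampling brightness on knob's top face"
    im,d,K,M=cam("wrist"); g=cv2.GaussianBlur(im.min(-1).astype(np.float32),(3,3),0)
    best=[]
    for dx in np.arange(-3,3.1,1):
      for dy in np.arange(-3,3.1,1):
        c=k0+dx*u35+dy*yc
        A=np.arange(-.3,1.4,.02)
        X=np.array([[c+r*(np.cos(a)*u35-np.sin(a)*yc) for r in np.arange(2,11,1.)] for a in A])
        u,v=proj(X,K,M); s=cv2.remap(g,u.astype(np.float32),v.astype(np.float32),1).mean(1)
        i=s.argmax(); best.append((s[i]-np.median(s),A[i],dx,dy))
    best.sort(reverse=True); print("line",np.round(best[:4],2).tolist()); return im,d,K,M
E
python3 - <<'E'
from h import *
im,d,K,M=line(); save("w3",cv2.resize(im[200:330,240:400],None,fx=4,fy=4)); plan([484.3,-16.4,99],np.pi-.18,1); print(observe()["opening"])
f=np.load("w2.npz")
E
```

```text
line [[81.82, 0.18, -3.0, -1.0], [74.64, 0.16, -1.0, -2.0], [74.6, 0.1, -2.0, -2.0], [73.04, 0.5, -2.0, 1.0]]
at [484.3 -16.4  99.3] yaw 2.6885 total [-0.     0.     0.004] per row [-0.0005  0.0003  0.0044] turn units -0.1739 rows 2 j [-0.16  0.28 -0.41  0.88 -0.    0.29] t 7.5
0.44782394644126045
```

View pics/w3.png

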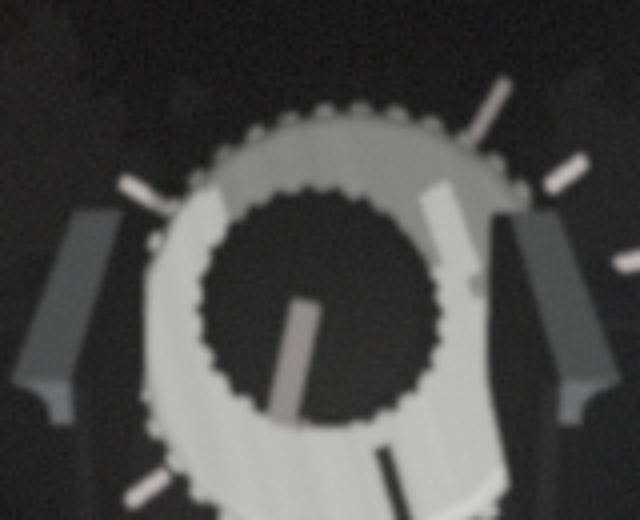

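```bash
cat >> h.py <<'E'
def la(a,b,K,M,q=np.array([480.3,-15.6,113.5])):
    A=ray(*a,K,M,q,n35);B=ray(*b,K,M,q,n35);print("centre",A.round(1),"len",np.linalg.norm(B-A).round(1),"angle",ang(B-A).round(3), "from axis", ang(B-q).round(3));return A,B
E
python3 - <<'E'
from h import *
f=np.load("w2.npz");K=f["K"];la((160+163,100+178),(160+153,100+206),K,f["M"])
import copy
p=imaging.camera_params("wrist");s=observe();T=np.eye(4);T[:3,:3]=R.from_quat(s["orientation"]).as_matrix();T[:3,3]=s["eef_pos"];M=T@np.array(p["tool_from_camera"])
la((240+306/4,200+302/4),(240+285/4,200+418/4),K,M)
# ring mark and disc
q=np.array([495.8,-18.3,90.5])
A=ray(240+384/4,200+450/4,K,M,q,n35);B=ray(240+400/4,200+515/4,K,M,q,n35);print("mark",ang(A-q),ang(B-q),np.linalg.norm(A-q))
A=ray(160+150,100+216,K,f["M"],q,n35);B=ray(160+148,100+232,K,f["M"],q,n35);print("mark before",ang(A-q),ang(B-q),np.linalg.norm(A-q))
E
```

```text
centre [480.6 -15.3 113.6] len 11.7 angle 0.14 from axis 0.107
centre [480.1 -15.6 113.3] len 11.6 angle 0.409 from axis 0.42
mark -0.07982202813696478 -0.0587110555520641 15.539103060678332
mark before -0.11115841234783916 -0.10482303100440907 15.996694762876178
```

Emit:
servo_tool:
  plan: [0,0,0,-0.085,0,0,0,-0.085,0,0,0,-0.085,0,0,0,-0.085,0,0,0,0]

```text
clock: 8.12
eef_pos: [484.3, -16.3, 99.4]
orientation: [-0.04, 0.999, -0.0, -0.0]
wrist_force: [0.1, 0.6, 0.3]
opening: 0.45
grip_force: 0.0
```

Emit:
servo_tool:
  plan: [0,0,0,0,0,0,0,0,0,0,0,0,0,0,0,0,0,0,0,0.086,0,0,0,0.086,0,0,0,0.086,0,0,0,0.086,0,0,0,0]
  hand: -1

```text
clock: 9.25
eef_pos: [483.7, -15.2, 100.3]
orientation: [0.227, 0.974, 0.001, -0.0]
wrist_force: [-4.9, 2.7, 9.5]
opening: 0.268
grip_force: 36.5
```

Emit:
servo_tool:
  plan: [0,0,0,0,0,0,0,0,0,0,0,0]
  hand: -0.1

```text
clock: 9.62
eef_pos: [484.4, -16.4, 99.3]
orientation: [0.228, 0.974, -0.0, -0.0]
wrist_force: [-0.3, -0.7, 0.1]
opening: 0.451
grip_force: 0.0
```

```bash
python3 - <<'E'
from h import *
im,d,K,M=line(); save("w4",cv2.resize(im[200:330,240:400],None,fx=4,fy=4)); np.savez("w4",im=im,d=d,K=K,M=M); plan([484.3,-16.4,99],np.pi-.18,1)
E
```

```text
line [[86.01, 1.06, 0.0, 2.0], [85.68, 1.06, 1.0, 1.0], [84.13, 0.96, 0.0, 1.0], [83.03, 0.96, -1.0, 2.0]]
at [484.4 -16.4  99.4] yaw 2.6822 total [ 0.001 -0.     0.006] per row [ 0.0012 -0.0004  0.0059] turn units -0.1779 rows 2 j [-0.16  0.28 -0.41  0.88 -0.    0.29] t 9.675
```

View pics/w4.png

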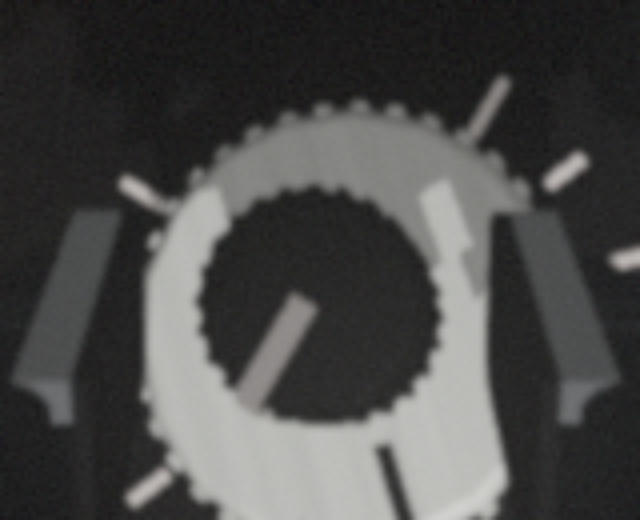

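```bash
python3 - <<'E'
from h import *
f=np.load("w4.npz");K,M,im=f["K"],f["M"],f["im"]
la((240+306/4,200+302/4),(240+251/4,200+403/4),K,M)
h=im.astype(int);red=(h[...,0]>90)&(h[...,1]<.6*h[...,0])&(h[...,2]<.6*h[...,0]);red[:,:200]=0;red[:,340:]=0;red[:240]=0
v,u=np.nonzero(red);print(len(u))
if len(u):
  ax=np.array([480.3,-15.6,113.5])-36.5*n35
  p=ray(np.median(u),np.median(v),K,M,ax,n35);print(np.median(u),np.median(v),ang(p-ax),np.linalg.norm(p-ax))
E
```

```text
centre [480.2 -15.5 113.4] len 11.4 angle 0.745 from axis 0.753
364
288.0 362.0 0.7195816479502987 42.799583408110074
```

Emit:
servo_tool:
  plan: [0,0,-0.2,0,0,0,-0.5,0,0,0,-0.5,-0.089,0,0,-0.5,-0.089]

```text
clock: 10.18
eef_pos: [484.5, -16.3, 203.4]
orientation: [0.087, 0.996, -0.0, 0.0]
wrist_force: [1.3, 0.5, -0.2]
opening: 0.449
grip_force: 0.0
```

Emit:
servo_tool:
  plan: [-0.104,0.797,0,0,-0.104,0.797,0,0,-0.104,0.797,0,0,-0.104,0.797,0,0,-0.104,0.797,0,0,0,0,0,0]
  hand: -1

```text
clock: 10.92
eef_pos: [558.4, 216.3, 201.8]
orientation: [0.088, 0.996, 0.0, 0.001]
wrist_force: [-0.5, -1.2, -0.5]
opening: -0.004
grip_force: 0.0
```

```bash
python3 - <<'E'
from h import *
im,d,K,M=cam("wrist"); np.savez("w5",im=im,d=d,K=K,M=M);plan([558,213,160],np.pi-.18,1)
W=cloud(d,K,M);h=im.astype(int)
y=(h[...,0]>150)&(h[...,1]>150)&(h[...,2]<90)
n,l,st,c=cv2.connectedComponentsWithStats(y.astype(np.uint8))
for i in range(1,n):
    if st[i,4]>60: print(st[i],c[i],np.nanmedian(W[l==i],0),np.nanmin(W[l==i],0),np.nanmax(W[l==i],0))
for dst in ["hatch_handle","gate_knob_top"]: print(dst,[(np.round(r["location"],1),r["conf"]) for r in spotter.spot_in("wrist",dst)])
E
```

```text
at [557.9 214.5 201.8] yaw 2.9643 total [-0.005 -0.025  0.697] per row [-0.0053 -0.0248  0.6973] turn units 0.0017 rows 1 j [ 0.26  0.43  0.09  1.23 -0.    0.44] t 10.975
[294 221  55  36 260] [327.90769231 238.05      ] [562.10339706 223.39614125 158.53846828] [546.89099422 201.35259129 155.37267432] [574.47090199 232.56820207 211.66938504]
hatch_handle [(array([534.3, 115.7, 116.7]), 0.56)]
gate_knob_top [(array([557.3, 210.8, 155.1]), 0.8), (array([500.4,  -3.9,  87.7]), 0.29)]
```

Emit:
servo_tool:
  plan: [0,0,0.2,0,0,0,0.2,0,0,0,0.2,0,0,0,0.05,0,0,0,0.05,0,0,0,0.05,0,0,0,0.05,0,0,0,0,0]

```text
clock: 12.08
eef_pos: [558.0, 213.5, 153.5]
orientation: [0.09, 0.996, 0.0, 0.0]
wrist_force: [0.8, -0.4, -0.5]
opening: 0.001
grip_force: 0.0
```

Emit:
servo_tool:
  plan: [0,0,0.025,0,0,0,0.025,0,0,0,0,0,0,0,0,0]

```text
clock: 12.58
eef_pos: [558.1, 213.6, 153.0]
orientation: [0.09, 0.996, 0.0, 0.001]
wrist_force: [-5.8, -1.5, 13.0]
opening: -0.001
grip_force: 6.7
```

Emit:
servo_tool:
  plan: [0,0,0.02,0,0,0,0,0,0,0,0,0]

```text
clock: 12.95
eef_pos: [558.2, 213.6, 152.9]
orientation: [0.09, 0.996, 0.001, 0.002]
wrist_force: [-8.3, -1.8, 19.4]
opening: -0.002
grip_force: 9.7
```

Emit:
servo_tool:
  plan: [0,0,-0.15,0,0,0,-0.5,0,0,0,0,0]

```text
clock: 13.32
eef_pos: [559.8, 214.0, 190.6]
orientation: [0.09, 0.996, 0.001, 0.002]
wrist_force: [0.5, 0.1, 0.3]
opening: 0.001
grip_force: 0.0
```

```bash
python3 - <<'E'
from h import *
O=np.array([610,99,0])
for n in ["w1","top","scene","w5"]:
    f=np.load(n+".npz");W=cloud(f["d"],f["K"],f["M"]);L=(W-O)@np.array([xc,yc,zc]).T
    m=(f["im"].max(-1)<90)&(W[...,2]>134)&(W[...,2]<150)&(abs(L[...,0]+120)<30)&(abs(L[...,1])<60)
    P=L[m]
    if len(P)>5: print(n,len(P),np.percentile(P,[3,50,97],axis=0).round(1).tolist(),"mid world",(O+np.array([xc,yc]).T@np.array([(P[:,0].min()+P[:,0].max())/2,(P[:,1].min()+P[:,1].max())/2])).round(1))
plan([0,0,0],np.pi-.18,1)
E
```

```text
w1 801 [[-125.8, -35.4, 134.9], [-122.2, -3.6, 142.7], [-116.7, 28.5, 144.3]] mid world [490.2 118.2   0. ]
top 151 [[-127.5, -34.2, 138.8], [-121.7, -2.4, 143.5], [-116.2, 28.8, 146.8]] mid world [489.8 118.4   0. ]
w5 2639 [[-126.0, -31.1, 136.7], [-120.9, 2.0, 142.8], [-114.6, 33.3, 144.3]] mid world [491.8 120.5   0. ]
at [559.8 214.  190.6] yaw 2.962 total [ 8.557 -5.183  3.124] per row [ 8.5572 -5.1832  3.1244] turn units 0.0003 rows 1 j [0.26 0.44 0.06 1.19 0.   0.44] t 13.325
```

Emit:
servo_tool:
  plan: [0.43,-0.59,0,0,0.43,-0.59,0,0,0.43,-0.59,0.1,0,0,0,0.47,0,0,0,0.48,0,0,0,0,0]

```text
clock: 14.08
eef_pos: [460.0, 122.3, 122.7]
orientation: [0.09, 0.996, -0.001, -0.003]
wrist_force: [0.1, -0.1, -0.1]
opening: 0.002
grip_force: 0.0
```

Emit:
servo_tool:
  plan: [-0.08,0,0,0,-0.1,0,0,0,-0.2,0,0,0,-0.28,0,0,0,-0.28,0,0,0,-0.28,0,0,0,-0.28,0,0,0,-0.28,0,0,0,-0.28,0,0,0,-0.2,0,0,0,-0.1,0,0,0,0,0,0,0]

```text
clock: 15.58
eef_pos: [602.7, 97.1, 125.3]
orientation: [0.09, 0.996, -0.0, 0.0]
wrist_force: [0.1, 0.6, 1.0]
opening: 0.001
grip_force: 0.0
```

```bash
python3 - <<'E'
from h import *
O=np.array([610,99,0]);s=observe();print((s["eef_pos"]-O)@np.array([xc,yc,zc]).T,s["wrist_force"])
E
```

```text
[ -6.8402196   -3.12826273 125.331423  ] [0.07142324 0.61271147 1.03863982]
```

Emit:
servo_tool:
  plan: [-0.05,0,0,0,-0.05,0,0,0,0,0,0,0]

```text
clock: 15.95
eef_pos: [606.7, 96.4, 125.2]
orientation: [0.09, 0.996, -0.0, -0.001]
wrist_force: [-5.2, -0.4, 2.6]
opening: -0.0
grip_force: 2.3
```

Emit:
servo_tool:
  plan: [-0.04,0,0,0,0,0,0,0]

```text
clock: 16.2
eef_pos: [606.7, 96.4, 125.1]
orientation: [0.089, 0.996, 0.0, -0.003]
wrist_force: [-11.2, 0.8, 7.4]
opening: 0.003
grip_force: 5.4
```

Emit:
servo_tool:
  plan: [0.17,0,0,0,0,0,-0.5,0,0,0,-0.8,0,0,0,-0.8,0,-0.053,-0.833,0,0,-0.053,-0.833,0,0,-0.053,-0.833,0,0,-0.053,-0.833,0,0,-0.053,-0.833,0,0,-0.053,-0.833,0,0,-0.053,-0.833,0,0,-0.053,-0.833,0,0,-0.053,-0.833,0,0,0,0,0,0.0965,0,0,0,0.0965,0,0,0,0.0965,0,0,0,0.0965,0,0,0,0]
  hand: 0.4

```text
clock: 18.45
eef_pos: [548.3, -350.3, 251.6]
orientation: [0.382, 0.924, -0.0, 0.001]
wrist_force: [0.7, -0.4, 0.4]
opening: 0.699
grip_force: 0.0
```

```bash
python3 - <<'E'
from h import *
im,d,K,M=cam("wrist"); np.savez("w6",im=im,d=d,K=K,M=M);plan([560,-369,200],np.radians(135),1); save("w6",im)
print([(np.round(r["location"],1),round(r["conf"],2)) for r in spotter.spot_in("wrist","dye_bottle")])
u,v=proj(np.array([560,-369,60]),K,M);print(u,v)
W=cloud(d,K,M)
for mk in spotter.cut_out("wrist","dye_bottle"):
    P=W[mk["mask"]];P=P[~np.isnan(P[:,0])];c=im[mk["mask"]].mean(0);vv,uu=np.nonzero(mk["mask"])
    T=P[P[:,2]>np.percentile(P[:,2],97)-6]
    print(round(mk["conf"],2),c.round(),uu.mean(),vv.mean(),"top z",np.percentile(P[:,2],97).round(1),"capmid",((T.min(0)+T.max(0))/2).round(1),"med",np.median(P,0).round(1))
E
```

```text
at [ 548.2 -350.2  251.5] yaw 2.3581 total [-0.358 -0.083  0.859] per row [-0.3584 -0.0832  0.8591] turn units 0.0012 rows 1 j [-0.67  0.54  0.39  1.42 -0.    0.12] t 18.5
[(array([ 555.7, -368.8,   57.6]), 0.96), (array([ 544.1, -288.8,   57.5]), 0.92), (array([ 482.1, -290.7,   61.7]), 0.8), (array([ 477. , -366. ,   59.4]), 0.58)]
313.5487079870322 195.65940765385082
0.79 [68. 59. 52.] 310.97402597402595 196.41252864782277 top z 86.3 capmid [ 562.9 -375.8   84.3] med [ 557.3 -369.9   59. ]
0.74 [157. 105. 121.] 363.5315789473684 130.6233082706767 top z 86.5 capmid [ 552.5 -290.7   84.3] med [ 546.7 -291.1   59.9]
0.73 [ 54. 105.  61.] 254.2271139063592 137.88539482879105 top z 86.4 capmid [ 480.2 -373.3   84.4] med [ 480.8 -366.8   58.8]
0.65 [45. 87. 50.] 308.30797101449275 79.22173913043478 top z 86.4 capmid [ 479.3 -295.3   84.1] med [ 480.4 -295.1   59.5]
```

View pics/w6.png

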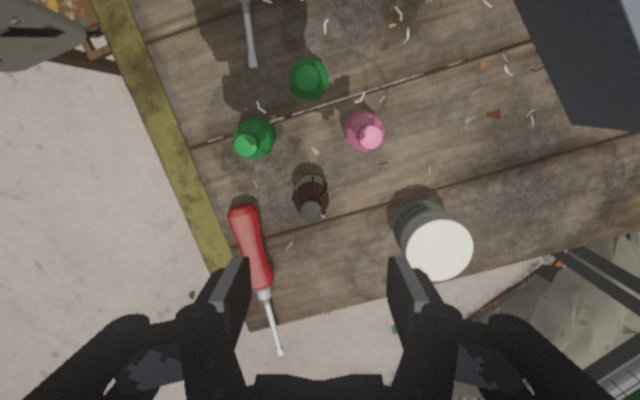

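```bash
python3 - <<'E'
from h import *
f=np.load("w6.npz");W=cloud(f["d"],f["K"],f["M"]).reshape(-1,3)
t=np.load("top.npz");Wt=cloud(t["d"],t["K"],t["M"]).reshape(-1,3)
c=np.array([562.5,-375.])
P=np.vstack([W,Wt]);P=P[(P[:,2]>14)&(P[:,2]<120)]
D=P[:,:2]-c;r=np.hypot(*D.T);P=P[(r>27)&(r<90)];D=D[(r>27)&(r<90)]
for a in range(0,180,10):   # closing dir angle (tool y), deg
    y=np.array([np.cos(np.radians(a)),np.sin(np.radians(a))]);x=np.array([-y[1],y[0]])
    A=D@y;B=np.abs(D@x)
    out=[np.min(np.r_[99,np.abs(A[(np.sign(A)==s)&(B<15)])]).round() for s in(1,-1)]
    print(a,out)
plan([562.5,-375,110],np.radians(135),1)
E
```

```text
0 [np.float64(99.0), np.float64(63.0)]
10 [np.float64(99.0), np.float64(62.0)]
20 [np.float64(99.0), np.float64(69.0)]
30 [np.float64(99.0), np.float64(99.0)]
40 [np.float64(99.0), np.float64(99.0)]
50 [np.float64(99.0), np.float64(66.0)]
60 [np.float64(99.0), np.float64(66.0)]
70 [np.float64(99.0), np.float64(66.0)]
80 [np.float64(66.0), np.float64(66.0)]
90 [np.float64(65.0), np.float64(71.0)]
100 [np.float64(66.0), np.float64(83.0)]
110 [np.float64(65.0), np.float64(99.0)]
120 [np.float64(73.0), np.float64(99.0)]
130 [np.float64(99.0), np.float64(99.0)]
140 [np.float64(99.0), np.float64(99.0)]
150 [np.float64(99.0), np.float64(99.0)]
160 [np.float64(64.0), np.float64(99.0)]
170 [np.float64(62.0), np.float64(99.0)]
at [ 548.1 -350.1  251.5] yaw 2.3574 total [-0.461 -0.124  2.358] per row [-0.4608 -0.1243  2.3582] turn units 0.0008 rows 1 j [-0.67  0.54  0.39  1.42 -0.    0.12] t 18.6
```

Emit:
servo_tool:
  plan: [-0.23,-0.062,0.3,0,-0.23,-0.062,0.5,0,0,0,0.7,0,0,0,0.7,0,0,0,0.5,0,0,0,0.4,0,0,0,0.4,0,0,0,0.375,0,0,0,0,0]

```text
clock: 19.73
eef_pos: [560.1, -373.6, 15.1]
orientation: [0.383, 0.924, 0.001, -0.003]
wrist_force: [-0.5, -0.1, 0.3]
opening: 0.699
grip_force: 0.0
```

Emit:
servo_tool:
  plan: [0,0,0,0,0,0,0,0,0,0,0,0,0,0,0,0,0,0,0,0,0,0,0,0]
  hand: -1
  newtons: 25

```text
clock: 20.48
eef_pos: [562.7, -375.2, 19.6]
orientation: [0.383, 0.924, -0.0, 0.001]
wrist_force: [-0.1, 0.1, 3.4]
opening: 0.415
grip_force: 26.2
```

Emit:
servo_tool:
  plan: [0,0,-0.1,0,0,0,-0.15,0,0,0,0,0,0,0,0,0]
  newtons: 30

```text
clock: 20.98
eef_pos: [562.2, -374.7, 33.8]
orientation: [0.383, 0.924, -0.0, -0.0]
wrist_force: [-0.5, 0.4, -1.0]
opening: 0.418
grip_force: 30.1
```

```bash
python3 - <<'E'
from h import *
im,d,K,M=cam("wrist"); W=cloud(d,K,M)
s=observe();print(s["eef_pos"],s["opening"],s["wrist_force"])
m=(W[...,2]>85)&(np.hypot(W[...,0]-s["eef_pos"][0],W[...,1]-s["eef_pos"][1])<22)&(W[...,2]<110)
P=W[m];print("cap top",len(P),((P.min(0)+P.max(0))/2).round(1),np.ptp(P,0).round(1),np.median(P,0).round(1))
save("w7",im[100:400,120:520])
E
```

```text
[ 562.02304591 -374.58323043   33.62449473] 0.4162779752711348 [-0.24180541 -0.09877845 -1.22557253]
cap top 5039 [ 554.8 -367.7   97.5] [29.6 30.2 25. ] [ 556.6 -368.8   98.8]
```

View pics/w7.png

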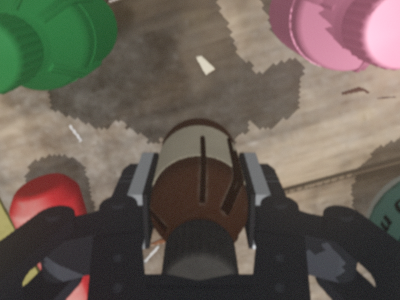

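```bash
python3 - <<'E'
from h import *
im,d,K,M=cam("top");W=cloud(d,K,M);O=np.array([610,99,0]);L=(W-O)@np.array([xc,yc,zc]).T
m=(L[...,2]>10)&(L[...,2]<40)&(abs(L[...,0]+70)<75)&(abs(L[...,1])<80);P=L[m];print("floor",len(P),np.percentile(P,[1,50,99],axis=0).round(1).tolist())
m=(im.max(-1)<80)&(L[...,2]>134)&(L[...,2]<150)&(abs(L[...,0]-10)<40)&(abs(L[...,1])<60);P=L[m]
if len(P):print("handle",np.percentile(P,[3,50,97],axis=0).round(1).tolist())
plan([542.1,111.4,190],np.radians(135),9)
E
```

```text
floor 2400 [[-133.9, -54.1, 17.3], [-70.1, 6.9, 22.8], [-5.0, 65.9, 36.5]]
handle [[7.1, -34.8, 136.5], [11.8, -3.3, 143.4], [17.5, 30.2, 147.2]]
at [ 561.9 -374.5   33.5] yaw 2.3556 total [ 5.966  5.489 -2.605] per row [ 0.6629  0.6099 -0.2895] turn units -0.0004 rows 1 j [-0.68  0.69  0.08  0.96 -0.    0.1 ] t 21.075
```

Emit:
servo_tool:
  plan: [0,0,-0.3,0,0,0,-0.5,0,0,0,-0.6,0,0,0,-0.6,0,0,0,-0.5,0,0,0,-0.1,0]

```text
clock: 21.82
eef_pos: [563.6, -375.9, 193.8]
orientation: [0.383, 0.924, -0.001, 0.003]
wrist_force: [-0.2, -0.3, -1.4]
opening: 0.414
grip_force: 30.1
```

Emit:
servo_tool:
  plan: [0.3,0.27,0,0,0.497,0.457,0,0,0.497,0.457,0,0,0.497,0.457,0,0,0.497,0.457,0,0,0.497,0.457,0,0,0.497,0.457,0,0,0.497,0.457,0,0,0.497,0.457,0,0,0.497,0.457,0,0,0.497,0.457,0,0,0.45,0.42,0,0,0.246,0.229,0,0,0,0,0,-0.0965,0,0,0,-0.0965,0,0,0,-0.0965,0,0,0,-0.0965,0,0,0,0]

```text
clock: 24.08
eef_pos: [542.1, 110.8, 189.4]
orientation: [0.091, 0.996, -0.0, -0.0]
wrist_force: [-0.9, -0.7, -1.4]
opening: 0.417
grip_force: 30.1
```

```bash
python3 - <<'E'
from h import *
plan([541.6,110.9,44],np.pi-.18,1);print(observe()["grip_force"],observe()["opening"])
E
```

```text
at [542.1 110.8 189.4] yaw 2.9594 total [0.006 0.003 2.423] per row [0.0063 0.0025 2.4229] turn units -0.0014 rows 1 j [ 0.09  0.35 -0.07  1.15 -0.    0.27] t 24.075
30.139820597614744 0.41713229674117447
```

Emit:
servo_tool:
  plan: [0,0,0.3,0,0,0,0.5,0,0,0,0.5,0,0,0,0.4,0,0,0,0.3,0,0,0,0.2,0,0,0,0.1,0,0,0,0.06,0,0,0,0.03,0,0,0,0.03,0,0,0,0,0,0,0,0,0]

```text
clock: 25.58
eef_pos: [542.4, 111.3, 44.9]
orientation: [0.09, 0.996, -0.0, 0.0]
wrist_force: [-0.0, -0.1, -2.0]
opening: 0.417
grip_force: 30.1
```

Emit:
servo_tool:
  plan: [0,0,0.02,0,0,0,0.02,0,0,0,0.01,0,0,0,0,0,0,0,0,0]

```text
clock: 26.2
eef_pos: [542.2, 111.3, 41.7]
orientation: [0.09, 0.996, -0.0, 0.0]
wrist_force: [-1.6, 0.8, 0.5]
opening: 0.418
grip_force: 30.3
```

Emit:
servo_tool:
  plan: [0,0,0,0,0,0,0,0,0,0,0,0,0,0,0,0]
  hand: 0.3

```text
clock: 26.7
eef_pos: [542.3, 111.3, 41.6]
orientation: [0.09, 0.996, -0.0, 0.0]
wrist_force: [-0.6, 0.4, -0.2]
opening: 0.654
grip_force: 0.0
```

Emit:
servo_tool:
  plan: [0,0,-0.1,0,0,0,-0.2,0,0,0,-0.4,0,0,0,-0.6,0,0,0,-0.6,0,0,0,-0.6,0,0,0,0,0]

```text
clock: 27.58
eef_pos: [544.9, 111.6, 196.0]
orientation: [0.09, 0.996, 0.001, 0.004]
wrist_force: [-0.2, 0.4, -0.2]
opening: 0.649
grip_force: 0.0
```

```bash
python3 - <<'E'
from h import *
im,d,K,M=cam("wrist");plan([541.6,110.9,190],np.pi-.18,1);W=cloud(d,K,M);O=np.array([610,99,0]);L=(W-O)@np.array([xc,yc,zc]).T
m=(L[...,2]>98)&(L[...,2]<112)&(abs(L[...,0]+69)<50)&(abs(L[...,1])<50)&(im.max(-1)<140);P=L[m]
print("cap",len(P),np.percentile(P,[2,50,98],axis=0).round(1).tolist())
for n in ["top","scene"]:
    cam(n)
    print(n,[(np.round(r["location"],1),round(r["conf"],2)) for r in spotter.spot_in(n,"dye_bottle")])
E
```

```text
at [543.7 111.4 193.9] yaw 2.9619 total [ 0.033 -0.015  0.066] per row [ 0.0327 -0.0148  0.0655] turn units 0.0002 rows 1 j [ 0.09  0.34 -0.06  1.16 -0.    0.27] t 27.625
cap 772 [[-78.1, -9.7, 99.9], [-69.6, -0.0, 107.4], [-59.1, 9.7, 108.7]]
top [(array([ 552.3, -281. ,   55.2]), 0.78), (array([ 480.4, -366.2,   57.7]), 0.74), (array([535.2, 100.8,  81.1]), 0.62), (array([ 472.8, -287.9,   55.9]), 0.56)]
scene [(array([535.1, 112.4,  77.3]), 0.62)]
```

Emit:
servo_tool:
  plan: [-0.45,0,0,0,-0.45,0,0,0,-0.45,0,0,0,-0.45,-0.04,0,0,0,0,0.4,0,0,0,0.4,0,0,0,0.32,0,0,0,0,0]
  hand: -1

```text
clock: 28.82
eef_pos: [645.6, 89.5, 121.3]
orientation: [0.09, 0.996, -0.0, -0.003]
wrist_force: [-0.5, 0.2, -0.2]
opening: -0.001
grip_force: 0.0
```

Emit:
servo_tool:
  plan: [0.08,0,0,0,0.1,0,0,0,0.2,0,0,0,0.28,0,0,0,0.28,0,0,0,0.28,0,0,0,0.28,0,0,0,0.28,0,0,0,0.28,0,0,0,0.2,0,0,0,0.05,0,0,0,0,0,0,0]

```text
clock: 30.32
eef_pos: [511.6, 114.5, 124.7]
orientation: [0.09, 0.996, 0.0, 0.0]
wrist_force: [-0.4, -0.9, 0.1]
opening: 0.001
grip_force: 0.0
```

```bash
python3 - <<'E'
from h import *
O=np.array([610,99,0]);s=observe();print((s["eef_pos"]-O)@np.array([xc,yc,zc]).T,s["wrist_force"])
E
```

```text
[-99.600612    -2.32126794 124.6504977 ] [-0.41425158 -0.89851302  0.084105  ]
```

Emit:
servo_tool:
  plan: [0.05,0,0,0,0.05,0,0,0,0,0,0,0]

```text
clock: 30.7
eef_pos: [507.4, 115.3, 124.6]
orientation: [0.09, 0.996, -0.0, 0.002]
wrist_force: [5.0, -0.1, -1.6]
opening: -0.001
grip_force: 2.4
```

Emit:
servo_tool:
  plan: [0.03,0,0,0,0,0,0,0]

```text
clock: 30.95
eef_pos: [507.5, 115.2, 124.8]
orientation: [0.09, 0.996, -0.0, 0.003]
wrist_force: [9.8, -1.8, -5.5]
opening: 0.006
grip_force: 4.7
```

Emit:
servo_tool:
  plan: [-0.15,0,0,0,0,0,-0.5,0,0,0,-0.8,0,0,0,-0.8,0,0.8,0,0,0,0,-0.8,0,0,0,-0.8,0,0,0,0,0,0]

```text
clock: 31.95
eef_pos: [447.2, 26.4, 250.2]
orientation: [0.092, 0.996, -0.0, -0.001]
wrist_force: [0.3, 1.0, 0.5]
opening: 0.001
grip_force: 0.0
```

```bash
python3 - <<'E'
from h import *
O=np.array([610,99,0])
im,d,K,M=cam("wrist");W=cloud(d,K,M);L=(W-O)@np.array([xc,yc,zc]).T
m=(im.max(-1)<90)&(L[...,2]>134)&(L[...,2]<150)&(abs(L[...,0]+100)<60)&(abs(L[...,1])<60);P=L[m];print("handle",len(P),np.percentile(P,[3,50,97],axis=0).round(1).tolist() if len(P) else 0)
line()
cam("top")
for l in ["gate_knob_top","paste_jar","red_spool","beeswax"]: print(l,[(np.round(r["location"]).tolist(),round(r["conf"],2)) for r in spotter.spot_in("top",l)[:2]])
print(observe()["eef_pos"],observe()["wrist_force"])
E
```

```text
handle 1334 [[-126.1, -34.9, 135.0], [-123.0, -3.0, 142.6], [-117.4, 29.1, 144.3]]
line [[110.88, 1.16, 2.0, 1.0], [110.76, 1.16, 1.0, 2.0], [107.21, 1.06, 1.0, 1.0], [105.41, 1.26, 2.0, 2.0]]
gate_knob_top [([664.0, -58.0, 178.0], 0.73), ([566.0, 216.0, 156.0], 0.44)]
paste_jar [([682.0, -312.0, 78.0], 0.95)]
red_spool [([663.0, -61.0, 179.0], 0.82)]
beeswax [([709.0, 197.0, 133.0], 0.65)]
[448.5617811   29.1776083  250.26830532] [-0.28619161  0.43985071 -0.30812745]
```

```bash
python3 - <<'E'
from h import *
im,d,K,M=cam("wrist");k0=np.array([480.3,-15.6,113.5]);g=im.min(-1).astype(np.float32)
ys=np.linspace(-8.5,8.5,69)
U,V=np.meshgrid(ys,ys); X=k0+U[...,None]*u35-V[...,None]*yc
u,v=proj(X,K,M);s=cv2.remap(g,u.astype(np.float32),v.astype(np.float32),1)
m=(s>90)&(np.hypot(U,V)<8.5); p=np.c_[U[m],V[m]]; vx,vy,x0,y0=cv2.fitLine(p.astype(np.float32),2,0,.01,.01).ravel()
print(m.sum(),np.arctan2(vy,vx),x0,y0)
E
```

```text
678 0.73559886 2.4900444 3.1906343
```

The white line reads 0.736 rad against the marker at about 0.72, the hatch is shut, and the bystanders have not moved. I'm handing the job in.

```bash
python3 -c "
from station import robot
print(robot.job_done())"
```

```text
the job is handed in; nothing more can be done
None
```

The job is done and handed in, with no verdict returned: the knob is on the red marker (about 0.02 rad off), the gate was pressed home, the brown bottle was upright on the chamber floor before I shut the hatch, and the paste jar, red spool and beeswax have not moved.

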